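Turn the power board over in its holder

ROBOT

A 6-joint arm with a two-finger parallel gripper is mounted at the origin on the work surface. World frame = base frame: x ahead of the robot, y to its left, z up, the work surface at z = 0. Lengths are in mm, angles in degrees, forces in N, time in s.
With the tool pointing down it reaches from about 350 to 850 mm from the base axis. Payload 8.1 kg.
Tool frame: the origin (TCP) lies midway between the tips of the shut fingers; the grasp point (between the pads) lies 19 mm behind it; y points along the fingers, x is the direction in which the jaws open and shut, and the axes are right-handed (so a half turn about y gives the same grasp; the last joint's range is limited). The gripper opens to 85 mm and grips with 20 to 120 N. Pads are 22 mm wide; open, the fingers measure 114 mm over their backs; the gripper's body (76 mm by 85 mm) begins 54 mm behind the grasp point. The pads swing forward as they close: fully open they stand 13 mm farther back than shut.
Start: joints at [64.091, 7.471, 85.268, -0, 87.261, -4.893], TCP at [215.157, 560.101, 231.292] pointing down, gripper open.
Joint ranges: [-169.43, 169.43], [-51.17, 129.36], [1.28, 143.12], [-76.62, 256.62], [0, 156.53], [-152.29, 152.29]. Speed limits (degrees/s): [136.94, 136.94, 159.86, 180, 180, 180].

INTERFACE

Orientations are given as [roll, pitch, yaw] about the fixed x, y, z axes, in that order (R = Rz(yaw) Ry(pitch) Rx(roll)).
In Python, from bench import r gives the robot as it stands.
- The arm moves only by the tool move_arm, never from a script. Its arguments are lists of equal length, an entry for each row: "linear": the shift along the tool's x, y, z normalised to -1 to 1, where 1 is 300 mm, a list of three; "twist": the turn, a rotation vector about the tool's x, y, z normalised to -1 to 1, where 1 is pi/2 rad, a list of three; "hand": the opening, from -1 (shut) to 1 (fully open). A call has 1 to 12 rows; each row is the pose to reach, as a shift and turn from the pose measured when the call began, along the tool's axes at that moment; what a row does not reach only later rows make up. A row lasts 1/12 s, in which the tool goes at most 41.7 mm and 7.16 degrees, less where a joint would pass 70% of its speed; a pose out of reach is approached as far as the arm can. A call with a number of a shift or a turn outside -1 to 1 is refused whole. A call with a gripper value outside its range is refused whole. The fingers move at their own pace and stop on an object; "force" is the grip in N (left out, the last holds). Time passes only in rows, so rows that repeat a pose let the fingers close. It gives the time, the measured TCP pose, the force and the opening at its end, in the units of the state.
- r.sense(): the state, without advancing time (a new reading comes with each control period).
- r.snapshot(name): name is "scene" or "top" or "wrist"; returns a dict with "frame" (480x640x3 uint8, red, green, blue), "range_z" (480x640 float32, mm along the optical axis (not along the pixel's ray), 0 where there is no reading), "intrinsics" (3x3 intrinsics, pixels), "R" (3x3) and "t" (3): a world point X has camera coordinates R X + t; the wrist camera has in their place "hand_eye" (4x4, takes a point from camera to tool coordinates, whose origin is the TCP and whose axes are the tool frame's). Camera axes: x right, y down, z forward; pixel columns grow to the right and rows downward; lengths in mm; the calibration is good to about 2 mm. A picture is of the moment at which its call begins: read the wrist's pose just before it.
- r.hand_in(): hands the job in, once; it reports no verdict.
The state is a dict: "time": time; "joint_pos": joint angles; "qd": joint speeds; "joint_efforts": joint torques, N m; "tool_pos": TCP position; "tcp_rot": TCP orientation; "ft_force": force on the tool from outside, world axes, zero at the start; "wrist_torque": the same for the moment, N m; "finger_gap": finger opening in mm.
Only numpy, scipy, OpenCV 4.12 (cv2) and the standard library are available. Lean on these libraries where they do the work, as an engineer would, in place of code of your own. Each camera call takes 0.05 s, during which the arm holds its last target. There are 200 camera calls.

TASK

The circuit board clamped in the rotating board holder has its components facing up; push it round, with the fingers only, until it is upside down and level, solder side up, ready for rework. Push gently and never on the components, do not pinch the board or fling it round, and leave the holder and everything else on the bench standing where they are.

Things in the scene. Friction and masses are not known exactly. Their poses are not given: they have to be found in the camera images.
- holder: Rotating board holder standing loose on the bench (about 1.8 kg; slides if pushed hard). Base beam 330 mm along its y, 32 mm high, on cross feet 180 mm long along its x at y = +-140 mm. An upright with round bearing, 148 mm high, at each end, inner faces at y = +-125 mm; knob and plunger outside them, out to y = +-165 mm. Origin: centre of the footprint, on the bench; z up.
- axis_mid (a point): Point of the holder on the board's turning axis, midway between the uprights, 130 mm above the bench. Axes as the holder's: the turning axis is y.
- board_mid (a point): Centre of the board, on the turning axis at mid-thickness; axes turn with the board: y along the turning axis, z out of the component side (down when done). Board 140 mm along x (two free edges at x = +-70), 198 mm along y, 2.6 mm thick, held along y = +-99 by aluminium edge rails, 120 mm long in x, out to y = +-108.5 mm. Solder side (-z) is flat.
- board (a joint): Turn of the board about the holder's +y in rad: 0 = level, components up; positive = the free edge at the holder's +x is down, the other up; +pi or -pi = level, upside down (either way round will do; stops only at +-3.8). Starts within 0.45 of 0. Friction (0.17 N m, about 2.5 N at a free edge) keeps it where it is left.
- screwdriver: Bystander: screwdriver with a black handle, 190 mm long, lying on the -x side of the holder. Origin at its middle, underneath.
- flux_jar: Bystander: small jar, 44 mm across, 45 mm high, near the corner of the holder at its -x, +y. Origin under its centre.
- solder_spool: Bystander: spool of solder wire standing on its flange, 58 mm across, 42 mm high, on the +x side of the holder. Origin under its centre.
- capacitor: Bystander: black can capacitor standing upright, 35 mm across, 50 mm high, on the +x side of the holder. Origin under its centre.
- heatsink: Bystander: finned aluminium heat sink, 80 x 130 x 26 mm, lying to the robot's right. Origin under its centre.
- multimeter: Bystander: yellow handheld multimeter lying on its back, 185 x 88 x 51 mm, to the robot's left. Origin under its centre.
- alcohol_bottle: Bystander: white bottle with a blue cap, 60 mm across, 150 mm high, beyond the -y end of the holder. Origin under its centre.
- components: All parts soldered on the board's component side: copper toroids, yellow transformer, black cans, up to 25 mm tall within 19 mm of the turning axis; low parts up to 11 mm tall out to 39 mm from it; from there to the free edges the border is bare. Moves with the board; origin and axes as board_mid.

How it is judged:
By the outcome, as a careful person would: the job done as asked, in the order asked, and still so for the second after the job is handed in, with the robot touching nothing.
It also fails if it takes over 51 s, if anything falls off the work surface, if the arm or the gripper's body presses on something with over 40 N, if the wrist force passes 120 N, or if a joint passes its speed limit or range.

## Working session

There is one attempt and no reset: what is moved stays moved. The work goes in short steps, Python scripts to look and compute and a tool call to move; the robot and the scene stay as the last step left them, time stands still between calls to the robot, and variables do not carry over. Pictures are saved under pics/ and viewed, on a budget of 10 in all, crops included, one or two more only if the job needs it, and the job is handed in when it is done.

Besides the shell and the picture viewer there is one more tool, called after "Request:" as name(argument=value, ...) on one line, values as JSON. move_arm: Moves the arm, as the interface text tells. Scaled input: -1 to 1 covers 300 mm each way for a shift and pi/2 rad each way for a turn. Its arguments: {"type":"object","properties":{"linear":{"type":"array","items":{"type":"array","items":{"type":"number","minimum":-1,"maximum":1}}},"twist":{"type":"array","items":{"type":"array","items":{"type":"number","minimum":-1,"maximum":1}}},"hand":{"type":"array","items":{"type":"number"}},"force":{"type":"number"}},"required":["linear","twist","hand"]}

```bash
mkdir -p pics; ls; cat > h.py <<'E'
import numpy as np, cv2
from bench import r
def cloud(s):
    d=s["range_z"];K=s["intrinsics"];v,u=np.mgrid[:480,:640]
    c=np.stack([(u-K[0,2])/K[0,0]*d,(v-K[1,2])/K[1,1]*d,d],-1)
    w=(c-np.asarray(s["t"]))@np.asarray(s["R"])
    w[d==0]=np.nan
    return w
E
python3 - <<'E'
from h import *
for n in("scene","top"):
    s=r.snapshot(n);cv2.imwrite(f"pics/{n}0.png",s["frame"][:,:,::-1]);np.savez(f"{n}0.npz",**{k:np.asarray(s[k]) for k in s})
    print(n,np.asarray(s["R"]).round(3).tolist(),np.asarray(s["t"]).round(0),s["intrinsics"][0][0])
print(r.sense())
E
```

```text
pics
scene [[-0.754, 0.657, -0.009], [0.453, 0.509, -0.732], [-0.476, -0.556, -0.681]] [ 414. -180. 1910.] 544.0180955583047
top [[0.021, -1.0, 0.006], [-0.989, -0.022, -0.144], [0.144, -0.003, -0.99]] [  15.  560. 1369.] 524.2747805210294
{'time': 0.1, 'joint_pos': array([ 6.40903371e+01,  7.51281323e+00,  8.53248035e+01, -1.00319997e-03,
        8.72626950e+01, -4.89339470e+00]), 'qd': array([-0.00114847, -0.09021054, -0.12851628, -0.07378535,  0.07508907,
       -0.02870939]), 'joint_efforts': array([ 1.40235876e-03, -5.70947993e+01, -5.01941121e+01, -1.45142722e-04,
        8.19327281e-03,  1.13704289e-04]), 'tool_pos': array([214.94110167, 559.62414147, 230.31125506]), 'tcp_rot': array([-89.99244152,   0.10003156,  68.98378714]), 'ft_force': array([-0.03036795, -0.01092263,  0.1497741 ]), 'wrist_torque': array([-0.02163315,  0.00408039,  0.01854276]), 'finger_gap': 85.7566319163385}
```

View pics/scene0.png

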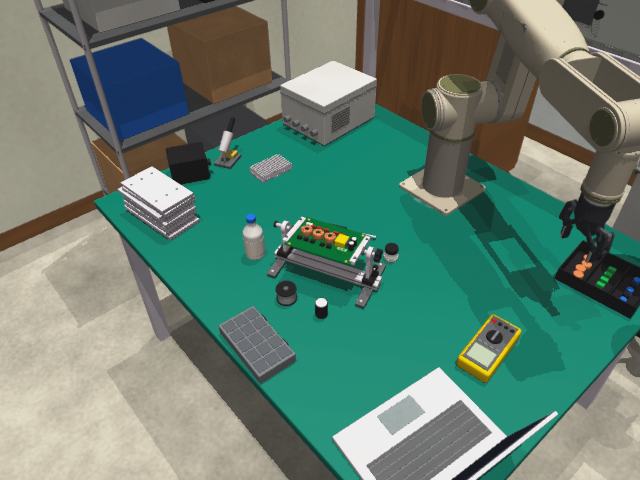

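View pics/top0.png

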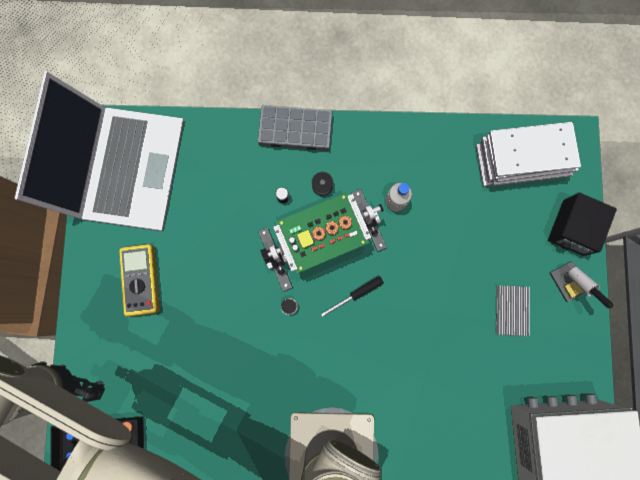

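The scene picture shows the holder mid-bench, and the top picture shows it at about (322,237) px. Jar (289,306) and screwdriver (352,297) are on the robot's side, spool (322,184) and capacitor (282,194) on the far side, bottle at (399,196).

```bash
python3 - <<'E'
from h import *
for n in("top","scene"):
    s=dict(np.load(f"{n}0.npz"));w=cloud(s);f=s["frame"].astype(int)
    P=w.reshape(-1,3);C=f.reshape(-1,3)
    if n=="top":
        for name,(u,v) in dict(jar=(289,306),drv=(370,288),drvtip=(323,315),spool=(322,184),cap=(282,194),bottle=(399,196),upL=(271,258),upR=(374,215)).items(): print(name,w[v,u].round(0))
    m=np.isfinite(P[:,0])&(P[:,2]>85)&(P[:,2]<200)&(P[:,0]>380)&(P[:,0]<800)&(abs(P[:,1]-20)<220)
    g=m&(C[:,1]>C[:,0]*1.5)&(C[:,1]>C[:,2]*1.3)
    G=P[g]
    # RANSAC-ish plane
    best=0;rng=np.random.default_rng(0)
    for _ in range(500):
        a,b,c=G[rng.choice(len(G),3,replace=False)];nn=np.cross(b-a,c-a);L=np.linalg.norm(nn)
        if L<500: continue
        nn/=L;k=abs((G-a)@nn)<2
        if k.sum()>best:best=k.sum();K=k
    H=G[K];c=H.mean(0);nn=np.linalg.svd(H-c)[2][2];nn*=np.sign(nn[2])
    print(n,len(G),best,"centroid",c.round(1),"normal",nn.round(4))
    r_=cv2.minAreaRect(H[:,:2].astype(np.float32));print(r_, H.min(0).round(),H.max(0).round())
    # all points above 25 rect
    q=np.isfinite(P[:,0])&(P[:,2]>100)&(P[:,0]>380)&(P[:,0]<800)&(abs(P[:,1]-20)<220)
    # feet/base, uprights
    Q=P[q]; print("z max",Q[:,2].max())
    np.save(n+"G.npy",H)
E
```

```text
jar [386. 119.  48.]
drv [439. -95.  24.]
drvtip [365.  29.  -6.]
spool [718.  40.  43.]
cap [686. 147.  51.]
bottle [ 672. -160.  116.]
upL [512. 171.  45.]
upR [614. -93. 146.]
top 2924 1549 centroid [572.6  37.  131.1] normal [-0.0725 -0.0389  0.9966]
((571.4796752929688, 37.19580078125), (139.49526977539062, 196.70388793945312), 24.429309844970703) [469. -80. 123.] [672. 153. 139.]
z max 162.7606749489581
scene 1296 807 centroid [580.2  43.4 133.3] normal [-0.0735 -0.0309  0.9968]
((571.50390625, 37.50629425048828), (144.49264526367188, 196.98654174804688), 23.390607833862305) [477. -77. 125.] [674. 156. 140.]
z max 158.1307240115333
```

```bash
cat >> h.py <<'E'
from scipy.spatial.transform import Rotation as Ro
A=np.array([571.5,37.3,130.]);YAW=np.radians(23.9)
hx=np.array([np.cos(YAW),np.sin(YAW),0]);hy=np.array([-hx[1],hx[0],0])
def pose(X,Z,a=0.,Y=0.,yaw=None):  # holder-plane coords rel. to axis, tilt a deg
    R0=Ro.from_euler('xyz',[-90,0,np.degrees(YAW)-90 if yaw is None else yaw],degrees=True)
    return A+hx*X+hy*Y+np.array([0,0,Z]),R0*Ro.from_rotvec([np.radians(a),0,0])
def cur():
    s=r.sense();return s["tool_pos"],Ro.from_euler('xyz',s["tcp_rot"],degrees=True)
def rel(t,c=None):
    p,R=c or cur()
    l=R.inv().apply(t[0]-p)/300;w=(R.inv()*t[1]).as_rotvec()/(np.pi/2)
    return l.round(3).tolist(),w.round(3).tolist()
def rows(ts):
    c=cur();o=[rel(t,c) for t in ts]
    print("linear",[x[0] for x in o]);print("twist",[x[1] for x in o])
def st():
    s=r.sense();p=np.array(s["tool_pos"])-A
    print("t",s["time"],"X %.1f Y %.1f Z %.1f"%(p@hx,p@hy,p[2]),"rot",np.round(s["tcp_rot"],1),"F h",[round(float(f),2) for f in(s["ft_force"]@hx,s["ft_force"]@hy,s["ft_force"][2])],"q",np.round(s["joint_pos"],0),"gap",s["finger_gap"])
E
python3 - <<'E'
from h import *
p,R=cur()
m=(np.array([390,290,250]),Ro.from_euler('xyz',[-90,0,5],degrees=True))
rows([m]); print(pose(-55,60,35)[0]); print(rel(pose(-55,60,35),m))
E
```

```text
linear [[-0.63, -0.065, -0.867]]
twist [[0.001, 0.711, -0.001]]
[521.21603246  15.01721273 190.        ]
([0.356, 0.2, -0.951], [0.337, 0.764, -0.241])
```

Request:
move_arm(linear=[[-0.63,-0.065,-0.867],[-0.63,-0.065,-0.867],[-0.63,-0.065,-0.867],[-0.63,-0.065,-0.867],[-0.63,-0.065,-0.867],[-0.63,-0.065,-0.867],[-0.63,-0.065,-0.867],[-0.63,-0.065,-0.867],[-0.63,-0.065,-0.867],[-0.63,-0.065,-0.867]], twist=[[0,0.71,0],[0,0.71,0],[0,0.71,0],[0,0.71,0],[0,0.71,0],[0,0.71,0],[0,0.71,0],[0,0.71,0],[0,0.71,0],[0,0.71,0]], hand=[-1,-1,-1,-1,-1,-1,-1,-1,-1,-1])

```text
time: 0.93
tool_pos: [390.8, 288.3, 250.0]
tcp_rot: [-90.1, 0.1, 4.6]
ft_force: [0.8, 0.2, 0.3]
finger_gap: 0.1
```

```bash
python3 - <<'E'
from h import *
st(); rows([pose(-55,70,20),pose(-55,60,35)])
E
```

```text
t 0.9333 X -63.5 Y 302.7 Z 120.0 rot [-90.1   0.1   4.6] F h [0.78, -0.14, 0.28] q [ 30. -11. 101.  -0.  90.  26.] gap 0.10277892593014004
linear [[0.361, 0.168, -0.942], [0.361, 0.201, -0.942]]
twist [[0.195, 0.777, -0.137], [0.339, 0.759, -0.239]]
```

Request:
move_arm(linear=[[0.36,0.17,-0.94],[0.36,0.17,-0.94],[0.36,0.17,-0.94],[0.36,0.17,-0.94],[0.36,0.2,-0.94],[0.36,0.2,-0.94],[0.36,0.2,-0.94],[0.36,0.2,-0.94],[0.36,0.2,-0.94],[0.36,0.2,-0.94],[0.36,0.2,-0.94],[0.36,0.2,-0.94]], twist=[[0.195,0.777,-0.137],[0.195,0.777,-0.137],[0.195,0.777,-0.137],[0.195,0.777,-0.137],[0.339,0.76,-0.24],[0.339,0.76,-0.24],[0.339,0.76,-0.24],[0.339,0.76,-0.24],[0.339,0.76,-0.24],[0.339,0.76,-0.24],[0.339,0.76,-0.24],[0.339,0.76,-0.24]], hand=[-1,-1,-1,-1,-1,-1,-1,-1,-1,-1,-1,-1])

```text
time: 1.93
tool_pos: [518.5, 16.9, 187.0]
tcp_rot: [-55.0, 0.2, -66.2]
ft_force: [0.1, 0.5, -0.8]
finger_gap: -0.1
```

```bash
cat >> h.py <<'E'
def down(phi,a,e):  # stage 1: tip centre at board coord e, component side, -x half
    p=np.radians(phi);L=np.radians(phi-a);n=1.3+11*abs(np.sin(L))
    return pose(-e*np.cos(p)-n*np.sin(p),-e*np.sin(p)+n*np.cos(p),a)
E
python3 - <<'E'
from h import *
st(); s=r.snapshot("wrist");cv2.imwrite("pics/w1.png",s["frame"][:,:,::-1])
rows([down(4.7,35,55)]+[down(f,35,55+(f-5)/12) for f in np.arange(5,61,5.)])
E
```

```text
t 1.9333 X -56.7 Y 2.8 Z 57.0 rot [-55.    0.2 -66.2] F h [0.31, 0.38, -0.83] q [-21. -35. 132.  28.  59.  36.] gap -0.056551533358559065
linear [[0.008, 0.155, -0.105], [0.008, 0.156, -0.105], [0.008, 0.171, -0.117], [0.008, 0.187, -0.127], [0.008, 0.205, -0.135], [0.008, 0.224, -0.142], [0.008, 0.243, -0.147], [0.008, 0.263, -0.149], [0.008, 0.276, -0.151], [0.008, 0.29, -0.151], [0.008, 0.304, -0.15], [0.008, 0.318, -0.149], [0.008, 0.333, -0.146]]
twist [[0.001, 0.001, -0.0], [0.001, 0.001, -0.0], [0.001, 0.001, -0.0], [0.001, 0.001, -0.0], [0.001, 0.001, -0.0], [0.001, 0.001, -0.0], [0.001, 0.001, -0.0], [0.001, 0.001, -0.0], [0.001, 0.001, -0.0], [0.001, 0.001, -0.0], [0.001, 0.001, -0.0], [0.001, 0.001, -0.0], [0.001, 0.001, -0.0]]
```

View pics/w1.png

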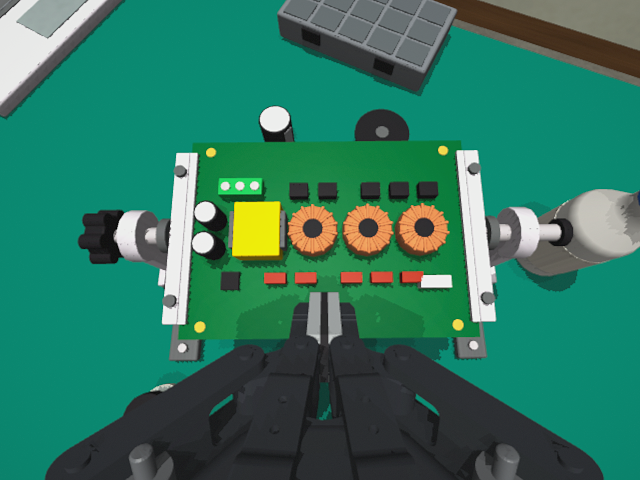

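Wrist view: fingertips at about (325,300), over the bare near border (border is rows 290–335), well clear of the components.

Request:
move_arm(linear=[[0.01,0.08,-0.07],[0.01,0.13,-0.095],[0.01,0.145,-0.1],[0.01,0.15,-0.104],[0.01,0.156,-0.106],[0.01,0.163,-0.111],[0.01,0.171,-0.117],[0.01,0.179,-0.122],[0.01,0.187,-0.127],[0.01,0.196,-0.131],[0.01,0.205,-0.135],[0.01,0.214,-0.138]], twist=[[0,0,0],[0,0,0],[0,0,0],[0,0,0],[0,0,0],[0,0,0],[0,0,0],[0,0,0],[0,0,0],[0,0,0],[0,0,0],[0,0,0]], hand=[-1,-1,-1,-1,-1,-1,-1,-1,-1,-1,-1,-1])

```text
time: 2.98
tool_pos: [523.2, 14.8, 112.0]
tcp_rot: [-55.1, -0.1, -66.0]
ft_force: [0.6, -0.5, 3.0]
finger_gap: 0.1
```

```bash
cat >> h.py <<'E'
def theta(n="top"):
    s=r.snapshot(n);w=cloud(s);f=s["frame"].astype(int);P=w.reshape(-1,3);C=f.reshape(-1,3)
    q=P-A;X=q@hx;Y=q@hy;Z=q[:,2]
    g=np.isfinite(X)&(abs(X)<80)&(abs(Y)<96)&(abs(Z)<80)&(C[:,1]>C[:,0]*1.5)&(C[:,1]>C[:,2]*1.2)&(np.hypot(X,Z)<78)
    k=np.column_stack([X,Z])[g];best=0
    for t in np.radians(np.arange(-90,90,.25)):   # line through axis (offset 1.3)
        d=abs(abs(k@[np.sin(t),np.cos(t)])-1.3);m=(d<2).sum()
        if m>best:best=m;bt=t
    print(n,"board angle mod 180: %.1f"%np.degrees(bt),best,g.sum())
    return s
E
python3 - <<'E'
from h import *
st();theta();theta("scene")
rows([down(f,35,55+(f-5)/12) for f in np.arange(24,61,3.)])
E
```

```text
t 2.9833 X -53.3 Y -1.0 Z -18.0 rot [-55.1  -0.1 -66. ] F h [0.39, -0.69, 2.96] q [-21. -27. 136.  32.  50.  29.] gap 0.14615181007551828
top board angle mod 180: -22.8 1843 2677
scene board angle mod 180: -24.5 492 638
linear [[-0.002, 0.004, -0.0], [-0.002, 0.016, -0.004], [-0.002, 0.027, -0.006], [-0.002, 0.039, -0.008], [-0.002, 0.05, -0.009], [-0.002, 0.058, -0.01], [-0.002, 0.066, -0.01], [-0.002, 0.075, -0.011], [-0.002, 0.083, -0.01], [-0.002, 0.091, -0.01], [-0.002, 0.1, -0.009], [-0.002, 0.109, -0.007], [-0.002, 0.117, -0.005]]
twist [[0.001, 0.001, -0.001], [0.001, 0.001, -0.001], [0.001, 0.001, -0.001], [0.001, 0.001, -0.001], [0.001, 0.001, -0.001], [0.001, 0.001, -0.001], [0.001, 0.001, -0.001], [0.001, 0.001, -0.001], [0.001, 0.001, -0.001], [0.001, 0.001, -0.001], [0.001, 0.001, -0.001], [0.001, 0.001, -0.001], [0.001, 0.001, -0.001]]
```

Request:
move_arm(linear=[[0,0.01,-0.002],[0,0.018,-0.004],[0,0.027,-0.006],[0,0.036,-0.008],[0,0.044,-0.009],[0,0.052,-0.01],[0,0.06,-0.01]], twist=[[0,0,0],[0,0,0],[0,0,0],[0,0,0],[0,0,0],[0,0,0],[0,0,0]], hand=[-1,-1,-1,-1,-1,-1,-1])

```text
time: 3.67
tool_pos: [529.9, 18.3, 94.5]
tcp_rot: [-55.1, -0.0, -66.0]
ft_force: [-1.3, 0.3, 4.2]
finger_gap: -0.3
```

```bash
python3 - <<'E'
from h import *
st();theta();theta("scene")
s=r.snapshot("wrist");cv2.imwrite("pics/w2.png",s["frame"][:,:,::-1])
rows([down(f,35,55+(f-5)/12) for f in np.arange(42,64,3.)])
E
```

```text
t 3.6667 X -45.7 Y -0.5 Z -35.5 rot [-55.1  -0.  -66. ] F h [-1.07, 0.8, 4.21] q [-20. -24. 136.  33.  47.  28.] gap -0.3473857883634451
top board angle mod 180: -41.2 1647 2168
scene board angle mod 180: -43.2 148 181
linear [[-0.0, 0.005, 0.002], [-0.0, 0.013, 0.002], [-0.0, 0.021, 0.003], [-0.0, 0.03, 0.003], [-0.0, 0.039, 0.004], [-0.0, 0.047, 0.006], [-0.0, 0.056, 0.007], [-0.0, 0.064, 0.01]]
twist [[0.002, 0.001, -0.001], [0.002, 0.001, -0.001], [0.002, 0.001, -0.001], [0.002, 0.001, -0.001], [0.002, 0.001, -0.001], [0.002, 0.001, -0.001], [0.002, 0.001, -0.001], [0.002, 0.001, -0.001]]
```

View pics/w2.png

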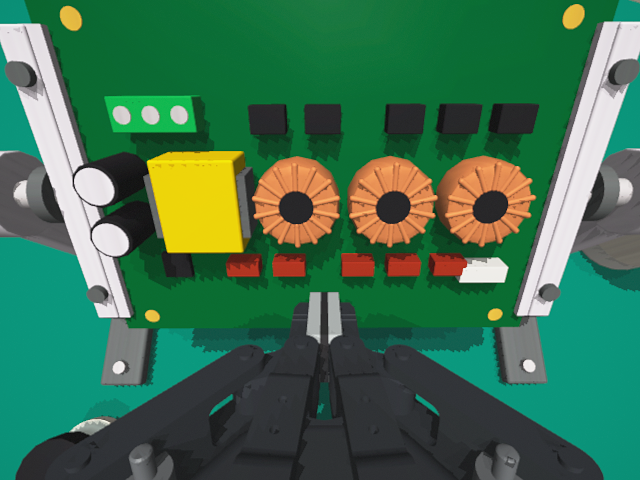

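Fingertips at (325,297) are on the bare border, below the red parts (rows 255–277). Continuing to about 62°.

Request:
move_arm(linear=[[0,0.008,0.002],[0,0.017,0.003],[0,0.026,0.003],[0,0.034,0.004],[0,0.043,0.005],[0,0.051,0.007],[0,0.06,0.009],[0,0.06,0.009]], twist=[[0,0,0],[0,0,0],[0,0,0],[0,0,0],[0,0,0],[0,0,0],[0,0,0],[0,0,0]], hand=[-1,-1,-1,-1,-1,-1,-1,-1])

```text
time: 4.48
tool_pos: [540.5, 23.8, 79.9]
tcp_rot: [-55.3, 0.1, -66.0]
ft_force: [0.2, 0.2, 0.5]
finger_gap: 0.2
```

```bash
python3 - <<'E'
from h import *
st();theta();theta("scene")
rows([pose(-65,-40,35),pose(-95,0,35),pose(-85,130,10),pose(0,160,0),pose(65,130,-10),pose(65,60,-10)])
E
```

```text
t 4.4833 X -33.8 Y 0.2 Z -50.1 rot [-55.3   0.1 -66. ] F h [0.23, 0.09, 0.54] q [-18. -20. 134.  34.  44.  27.] gap 0.15415683140001837
top board angle mod 180: -62.0 1172 1364
scene board angle mod 180: -62.0 781 785
linear [[0.001, -0.086, -0.065], [0.001, -0.253, -0.071], [0.0, -0.59, 0.203], [0.001, -0.511, 0.493], [0.001, -0.305, 0.614], [0.002, -0.114, 0.481]]
twist [[0.003, 0.001, -0.002], [0.003, 0.001, -0.002], [-0.275, 0.001, -0.002], [-0.386, 0.001, -0.002], [-0.497, 0.002, -0.001], [-0.497, 0.002, -0.001]]
```

Request:
move_arm(linear=[[0,-0.086,-0.065],[0,-0.086,-0.065],[0,-0.25,-0.07],[0,-0.25,-0.07],[0,-0.59,0.2],[0,-0.59,0.2],[0,-0.59,0.2],[0,-0.55,0.35],[0,-0.51,0.49],[0,-0.51,0.49],[0,-0.51,0.49],[0,-0.51,0.49]], twist=[[0,0,0],[0,0,0],[0,0,0],[0,0,0],[-0.275,0,0],[-0.275,0,0],[-0.275,0,0],[-0.386,0,0],[-0.386,0,0],[-0.386,0,0],[-0.386,0,0],[-0.386,0,0]], hand=[-1,-1,-1,-1,-1,-1,-1,-1,-1,-1,-1,-1])

```text
time: 5.58
tool_pos: [573.0, 39.0, 287.1]
tcp_rot: [-90.2, 0.2, -65.8]
ft_force: [0.5, 0.2, 0.1]
finger_gap: -0.5
```

```bash
cat >> h.py <<'E'
def over(psi,e0=52,w=11):
    p=np.radians(psi);e=np.array([-np.sin(p),np.cos(p)]);s=np.array([np.cos(p),np.sin(p)])
    c=70*e+1.3*s-[0,70-e0] if psi<0 else e0*e+1.3*s
    return pose(c[0]+w,c[1],0)
E
python3 - <<'E'
from h import *
st();theta()
rows([pose(70,130),pose(70,50)]+[over(-28)])
E
```

```text
t 5.5833 X 2.1 Y 0.9 Z 157.1 rot [-90.2   0.2 -65.8] F h [0.51, 0.01, 0.08] q [-1.  3. 84.  0. 93. 65.] gap -0.45790803624880927
top board angle mod 180: -61.3 531 665
linear [[0.004, 0.091, 0.232], [0.005, 0.358, 0.233], [0.004, 0.38, 0.15]]
twist [[0.002, 0.003, -0.002], [0.002, 0.003, -0.002], [0.002, 0.003, -0.002]]
```

Request:
move_arm(linear=[[0,0.06,0.233],[0,0.09,0.233],[0,0.36,0.233],[0,0.36,0.233],[0,0.38,0.22],[0,0.38,0.2],[0,0.38,0.19],[0,0.38,0.18],[0,0.38,0.17]], twist=[[0,0,0],[0,0,0],[0,0,0],[0,0,0],[0,0,0],[0,0,0],[0,0,0],[0,0,0],[0,0,0]], hand=[-1,-1,-1,-1,-1,-1,-1,-1,-1])

```text
time: 6.38
tool_pos: [619.1, 58.7, 177.6]
tcp_rot: [-89.8, 0.0, -65.9]
ft_force: [0.3, 0.9, 0.2]
finger_gap: -0.3
```

```bash
python3 - <<'E'
from h import *
st();s=theta();cv2.imwrite("pics/t3.png",cv2.resize(s["frame"][150:330,220:460,::-1],(720,540)))
rows([over(f) for f in np.arange(-28,33,5)])
E
```

```text
t 6.3833 X 52.2 Y 0.3 Z 47.6 rot [-89.8   0.  -65.9] F h [0.6, 0.69, 0.18] q [ 1. 12. 85.  0. 82. 66.] gap -0.34200599126299264
top board angle mod 180: -62.0 959 1135
linear [[0.001, 0.013, -0.023], [0.001, 0.004, -0.041], [0.001, -0.004, -0.06], [0.001, -0.01, -0.079], [0.001, -0.014, -0.099], [0.001, -0.016, -0.119], [0.001, -0.017, -0.138], [0.001, -0.016, -0.153], [0.001, -0.014, -0.168], [0.001, -0.011, -0.182], [0.001, -0.006, -0.197], [0.001, -0.0, -0.211], [0.001, 0.007, -0.224]]
twist [[-0.001, 0.003, -0.001], [-0.001, 0.003, -0.001], [-0.001, 0.003, -0.001], [-0.001, 0.003, -0.001], [-0.001, 0.003, -0.001], [-0.001, 0.003, -0.001], [-0.001, 0.003, -0.001], [-0.001, 0.003, -0.001], [-0.001, 0.003, -0.001], [-0.001, 0.003, -0.001], [-0.001, 0.003, -0.001], [-0.001, 0.003, -0.001], [-0.001, 0.003, -0.001]]
```

View pics/t3.png

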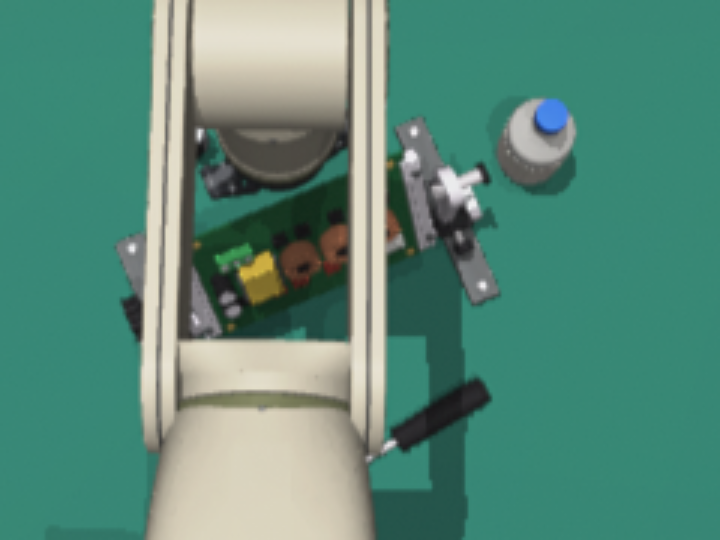

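The top view shows the board steeply tilted with components toward the robot, and the gripper behind its far edge at about (230,175) px; nothing has been displaced.

Request:
move_arm(linear=[[0,0.013,-0.023],[0,0.008,-0.032],[0,0.004,-0.041],[0,0,-0.05],[0,-0.004,-0.06],[0,-0.007,-0.07],[0,-0.01,-0.08],[0,-0.012,-0.09],[0,-0.014,-0.1],[0,-0.015,-0.11],[0,-0.016,-0.12],[0,-0.017,-0.13]], twist=[[0,0,0],[0,0,0],[0,0,0],[0,0,0],[0,0,0],[0,0,0],[0,0,0],[0,0,0],[0,0,0],[0,0,0],[0,0,0],[0,0,0]], hand=[-1,-1,-1,-1,-1,-1,-1,-1,-1,-1,-1,-1])

```text
time: 7.43
tool_pos: [582.5, 42.6, 181.8]
tcp_rot: [-89.9, 0.1, -65.9]
ft_force: [2.2, 0.3, 0.1]
finger_gap: 0.2
```

```bash
python3 - <<'E'
from h import *
st();theta();theta("scene")
rows([over(f) for f in np.arange(0,46,3.5)])
E
```

```text
t 7.4333 X 12.2 Y 0.4 Z 51.8 rot [-89.9   0.1 -65.9] F h [2.09, -0.63, 0.12] q [-1.  7. 91.  0. 82. 65.] gap 0.19110666309351604
top board angle mod 180: 89.2 179 224
scene board angle mod 180: -89.0 1618 1936
linear [[0.001, -0.001, 0.002], [0.001, -0.001, -0.009], [0.001, -0.001, -0.019], [0.001, 0.001, -0.03], [0.001, 0.003, -0.04], [0.001, 0.005, -0.051], [0.001, 0.009, -0.061], [0.001, 0.012, -0.071], [0.001, 0.017, -0.08], [0.001, 0.022, -0.09], [0.001, 0.027, -0.099], [0.001, 0.034, -0.107], [0.001, 0.04, -0.115], [0.001, 0.047, -0.123]]
twist [[-0.0, 0.003, -0.001], [-0.0, 0.003, -0.001], [-0.0, 0.003, -0.001], [-0.0, 0.003, -0.001], [-0.0, 0.003, -0.001], [-0.0, 0.003, -0.001], [-0.0, 0.003, -0.001], [-0.0, 0.003, -0.001], [-0.0, 0.003, -0.001], [-0.0, 0.003, -0.001], [-0.0, 0.003, -0.001], [-0.0, 0.003, -0.001], [-0.0, 0.003, -0.001], [-0.0, 0.003, -0.001]]
```

Exactly as planned (vertical, 2 N). Continuing over the top on the solder side.

Request:
move_arm(linear=[[0,-0.001,-0.009],[0,-0.001,-0.019],[0,0.001,-0.03],[0,0.003,-0.04],[0,0.005,-0.051],[0,0.009,-0.061],[0,0.012,-0.071],[0,0.017,-0.08],[0,0.022,-0.09],[0,0.027,-0.099],[0,0.034,-0.107],[0,0.04,-0.115]], twist=[[0,0,0],[0,0,0],[0,0,0],[0,0,0],[0,0,0],[0,0,0],[0,0,0],[0,0,0],[0,0,0],[0,0,0],[0,0,0],[0,0,0]], hand=[-1,-1,-1,-1,-1,-1,-1,-1,-1,-1,-1,-1])

```text
time: 8.53
tool_pos: [550.4, 28.2, 169.5]
tcp_rot: [-90.0, 0.1, -65.9]
ft_force: [1.1, 1.2, 3.9]
finger_gap: -0.2
```

```bash
python3 - <<'E'
from h import *
st();theta();theta("scene")
rows([over(f) for f in np.arange(42,88,4)])
E
```

```text
t 8.5333 X -23.0 Y 0.2 Z 39.5 rot [-90.    0.1 -65.9] F h [1.51, 0.63, 3.89] q [-2.  2. 98.  0. 80. 63.] gap -0.1977414141653975
top board angle mod 180: 52.2 262 269
scene board angle mod 180: 50.3 1811 2812
linear [[0.001, -0.002, 0.002], [0.001, 0.007, -0.007], [0.001, 0.015, -0.015], [0.001, 0.025, -0.023], [0.001, 0.035, -0.03], [0.001, 0.045, -0.036], [0.001, 0.056, -0.042], [0.001, 0.067, -0.047], [0.001, 0.078, -0.051], [0.001, 0.09, -0.054], [0.001, 0.102, -0.056], [0.001, 0.114, -0.058]]
twist [[0.0, 0.002, -0.001], [0.0, 0.002, -0.001], [0.0, 0.002, -0.001], [0.0, 0.002, -0.001], [0.0, 0.002, -0.001], [0.0, 0.002, -0.001], [0.0, 0.002, -0.001], [0.0, 0.002, -0.001], [0.0, 0.002, -0.001], [0.0, 0.002, -0.001], [0.0, 0.002, -0.001], [0.0, 0.002, -0.001]]
```

Request:
move_arm(linear=[[0,0.007,-0.007],[0,0.015,-0.015],[0,0.025,-0.023],[0,0.035,-0.03],[0,0.045,-0.036],[0,0.056,-0.042],[0,0.067,-0.047],[0,0.078,-0.051],[0,0.09,-0.054],[0,0.096,-0.055]], twist=[[0,0,0],[0,0,0],[0,0,0],[0,0,0],[0,0,0],[0,0,0],[0,0,0],[0,0,0],[0,0,0],[0,0,0]], hand=[-1,-1,-1,-1,-1,-1,-1,-1,-1,-1])

```text
time: 9.47
tool_pos: [534.3, 21.2, 139.4]
tcp_rot: [-90.1, 0.1, -65.9]
ft_force: [-1.0, -1.3, 4.1]
finger_gap: -0.1
```

```bash
cat >> h.py <<'E'
def plane(n="top"):
    s=r.snapshot(n);P=cloud(s).reshape(-1,3);C=s["frame"].astype(int).reshape(-1,3);q=P-A;X=q@hx;Y=q@hy
    g=np.isfinite(X)&(abs(X)<85)&(abs(Y)<95)&(abs(q[:,2])<45)&(C[:,1]>C[:,0]*1.5)&(C[:,1]>C[:,2]*1.2)
    k=np.column_stack([X,Y,q[:,2]])[g]
    m=np.ones(len(k),bool)
    for _ in range(8):
        c=np.linalg.lstsq(np.column_stack([k[m][:,:2],np.ones(m.sum())]),k[m][:,2],rcond=None)[0]
        res=abs(k[:,:2]@c[:2]+c[2]-k[:,2]);m=res<max(1.5,2*np.median(res[m]))
    print(n,"slope x %.2f deg, y %.2f deg, z0 %.1f"%(np.degrees(np.arctan(c[0])),np.degrees(np.arctan(c[1])),c[2]),m.sum(),g.sum(),"rect",[np.round(v,1) for v in cv2.minAreaRect(k[m][:,:2].astype(np.float32))])
    return s
E
python3 - <<'E'
from h import *
st();theta();plane();plane("scene")
rows([over(f) for f in np.arange(74,93,2)])
E
```

```text
t 9.4667 X -40.5 Y 0.3 Z 9.4 rot [-90.1   0.1 -65.9] F h [-1.39, -0.77, 4.08] q [ -3.   1. 102.   0.  77.  63.] gap -0.13761716806524069
top board angle mod 180: 11.0 425 563
top slope x -9.70 deg, y 0.77 deg, z0 0.8 264 566 rect [array([ 0.3, -1.1]), array([139.4, 184.3]), np.float64(1.2)]
scene slope x -9.26 deg, y 0.02 deg, z0 2.2 1204 2348 rect [array([ 0.7, -0.2]), array([141.4, 189.1]), np.float64(0.5)]
linear [[0.002, -0.02, 0.005], [0.002, -0.014, 0.003], [0.002, -0.009, 0.002], [0.002, -0.003, 0.001], [0.002, 0.003, -0.0], [0.002, 0.009, -0.001], [0.002, 0.015, -0.002], [0.002, 0.021, -0.002], [0.002, 0.027, -0.003], [0.002, 0.033, -0.003]]
twist [[0.001, 0.002, -0.001], [0.001, 0.002, -0.001], [0.001, 0.002, -0.001], [0.001, 0.002, -0.001], [0.001, 0.002, -0.001], [0.001, 0.002, -0.001], [0.001, 0.002, -0.001], [0.001, 0.002, -0.001], [0.001, 0.002, -0.001], [0.001, 0.002, -0.001]]
```

Request:
move_arm(linear=[[0,0.006,0],[0,0.012,-0.001],[0,0.018,-0.002],[0,0.024,-0.002],[0,0.024,-0.002]], twist=[[0,0,0],[0,0,0],[0,0,0],[0,0,0],[0,0,0]], hand=[-1,-1,-1,-1,-1])

```text
time: 10.03
tool_pos: [534.0, 21.4, 132.0]
tcp_rot: [-90.1, 0.1, -65.9]
ft_force: [0.6, -0.7, 0.1]
finger_gap: 0.1
```

```bash
python3 - <<'E'
from h import *
st();theta();plane();plane("scene")
E
```

```text
t 10.0333 X -40.8 Y 0.7 Z 2.0 rot [-90.1   0.1 -65.9] F h [0.28, -0.87, 0.06] q [ -3.   1. 102.   0.  76.  63.] gap 0.14061026034607182
top board angle mod 180: 0.8 460 621
top slope x -0.73 deg, y -0.26 deg, z0 1.7 359 618 rect [array([ 0.2, -0.3]), array([140.3, 189. ]), np.float64(0.4)]
scene slope x -0.64 deg, y -0.21 deg, z0 2.3 1128 2083 rect [array([0.5, 0.7]), array([144.5, 190.8]), np.float64(0.9)]
```

Within 0.7° of level. Backing off and re-measuring with the view clear.

Request:
move_arm(linear=[[0,-0.05,0],[0,-0.2,0],[0,-0.4,0],[0.1,-0.5,-0.2],[0.2,-0.5,-0.4],[-0.5,-0.5,-0.5],[-0.9,-0.5,-0.5],[-0.9,-0.5,-0.5],[-0.9,-0.5,-0.5],[-0.9,-0.5,-0.5],[-0.9,-0.5,-0.5],[-0.9,-0.5,-0.5]], twist=[[0,0,0],[0,0,0],[0,0,0],[0,0,0],[0,0,0],[0,0,0],[0,0,0],[0,0,0],[0,0,0],[0,0,0],[0,0,0],[0,0,0]], hand=[-1,-1,-1,-1,-1,-1,-1,-1,-1,-1,-1,-1])

```text
time: 11.18
tool_pos: [300.0, 188.7, 281.8]
tcp_rot: [-90.1, 0.2, -65.9]
ft_force: [0.5, 0.6, -0.5]
finger_gap: 0.4
```

```bash
python3 - <<'E'
from h import *
st();t=plane();s=plane("scene");cv2.imwrite("pics/t4.png",t["frame"][:,:,::-1])
cv2.imwrite("pics/s4.png",cv2.resize(s["frame"][190:340,220:420,::-1],(800,600)))
# bystander/holder check: change of depth on surfaces
w0=cloud(dict(np.load("top0.npz")));w=cloud(t)
for name,(u,v) in dict(jar=(289,306),drv=(370,288),spool=(322,184),cap=(282,194),bottle=(399,196),mm=(139,280)).items():
    def c(W):
        q=W[v-22:v+23,u-22:u+23].reshape(-1,3);q=q[np.isfinite(q[:,0])&(q[:,2]>12)&(np.hypot(*(q[:,:2]-w0[v,u,:2]).T)<40)];return np.r_[q.mean(0),len(q)].round(1)
    print(name,c(w0),c(w))
E
```

```text
t 11.1833 X -186.9 Y 248.4 Z 151.8 rot [-90.1   0.2 -65.9] F h [0.7, 0.39, -0.46] q [ 24. -34. 115.   0.  99.  90.] gap 0.37697113725037235
top slope x -0.82 deg, y -0.03 deg, z0 1.4 1651 3712 rect [array([0.2, 0. ]), array([140.2, 188.8]), np.float64(0.3)]
scene slope x -0.55 deg, y -0.04 deg, z0 2.2 1104 2178 rect [array([ 0.4, -0.5]), array([142.9, 188.2]), np.float64(0.4)]
jar [386.4 120.4  41.6 206. ] [386.6 120.4  41.7 204. ]
drv [444.  -92.2  23.4 265. ] [444.2 -92.   23.  267. ]
spool [723.9  39.9  41.3 370. ] [723.8  39.9  41.2 371. ]
cap [686.  147.6  45.7 164. ] [686.  147.7  45.9 164. ]
bottle [ 675.1 -160.    99.   545. ] [ 675.  -160.    99.2  541. ]
mm [446.  515.5  42.  744. ] [445.6 515.7  41.9 744. ]
```

View pics/t4.png

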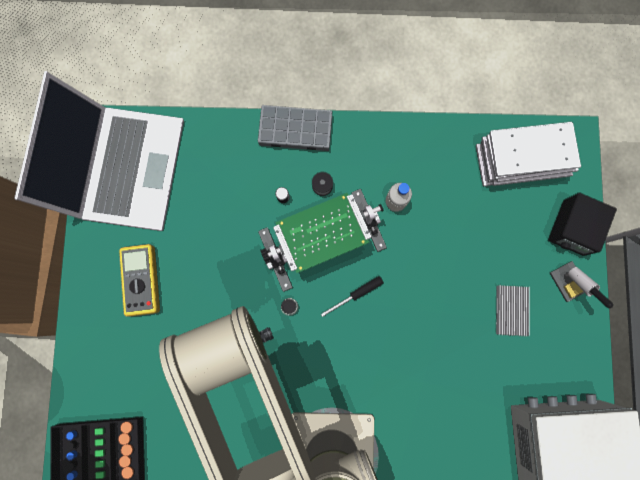

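View pics/s4.png

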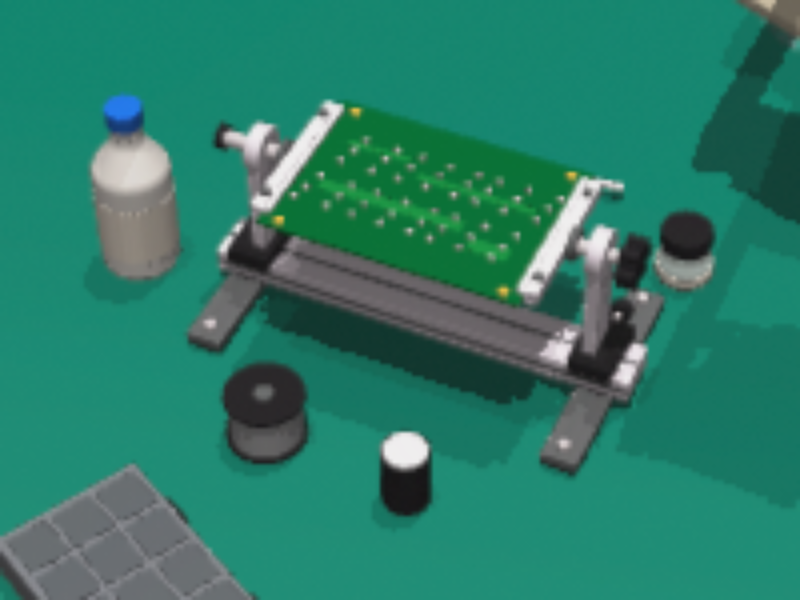

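The pictures show the solder side up, the board centred at about (322,235) px as before, and every bystander in place. It is level within about 0.7°, so I'm handing in.

```bash
python3 -c "
from bench import r
print(r.hand_in())"
```

```text
the job is handed in; nothing more can be done
None
```

The board is upside down and level, solder side up, and I handed the job in at about 11 s with the arm well clear.

- **How:** With the fingers shut, I pushed the bare border nearest the robot down to about 62°. I then went round to the far side and pushed the raised edge over, and pressed down on the flat solder side until the board was level. The contact forces I read between moves stayed at about 4.5 N or less, and I never pushed on a component.
- **Level:** With the view clear, the two cameras put the remaining tilt at 0.8° (top) and 0.55° (scene). They disagree by 0.3°, and I did not correct it further.
- **Holder and other items:** The holder's position and angle match the start within about 0.5 mm and 0.5°. The jar, screwdriver, spool, capacitor, bottle and multimeter are all within 0.5 mm. I checked the heat sink only by eye in the top picture, and it looks unmoved.

No check failed. I viewed 7 pictures.

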